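# Clamp a lock case with a fold-out crank

## Robot

A 6-joint arm with a two-finger parallel gripper is mounted at the origin on the work surface. World frame = base frame: x ahead of the robot, y to its left, z up, the work surface at z = 0. Lengths are in mm, angles in rad, forces in N, time in s.
With the tool pointing down it reaches from about 275 to 750 mm from the base axis. Payload 10.2 kg.
Tool frame: the origin (TCP) lies midway between the tips of the shut fingers; the grasp point (between the pads) lies 19 mm behind it; z points along the fingers, y is the line along which they close (so a half turn about z gives the same grasp; the last joint's range is limited). The gripper opens to 85 mm and grips with 20 to 120 N. Pads are 22 mm wide; open, the fingers measure 114 mm over their backs; the gripper's body (76 mm by 85 mm) begins 54 mm behind the grasp point. The pads swing forward as they close: fully open they stand 13 mm farther back than shut.
Start: joints at [-1.477, 0.313, 1.498, -0, 1.331, -0.223], TCP at [163.539, -498.885, 231.294] pointing down, gripper open.
Joint ranges: [-2.94, 2.94], [-0.97, 2.17], [0.19, 2.56], [-1.23, 4.37], [0.02, 3.11], [-2.88, 2.88]. Speed limits (rad/s): [2.39, 2.39, 3.01, 3.14, 3.14, 3.14].

## Interface

Orientations are given as a unit quaternion [w, x, y, z].
In Python, from rig import ctrl gives the robot as it stands.
- The arm moves only by the tool send_rows, never from a script. Its argument "targets" is a list of rows, each a list of 7 numbers: the closure, from -1 (fully open) to 1 (shut), so that 0 is half open, then the shift along the tool's x, y, z in m, then the turn, a rotation vector about the tool's x, y, z in rad. In form: [[claw, dx, dy, dz, ax, ay, az], ...]. A call has exactly 10 rows; each row shifts and turns the commanded pose from where the row before left it, along the tool's axes as they then stand; what a row does not reach is not made up. A row lasts 1/8 s, in which the tool goes at most 62.5 mm and 10.7 degrees, less where a joint would pass 70% of its speed; a pose out of reach is approached as far as the arm can. A call with a gripper value outside its range is refused whole. The fingers move at their own pace and stop on an object; "squeeze" is the grip in N (left out, the last holds). Time passes only in rows, so rows that do not move let the fingers close, or fill a call up. It gives the time, the measured TCP pose, the force, the opening and the grip force at its end, in the units of the state.
- ctrl.sense(): the state, without advancing time (a new reading comes with each control period).
- ctrl.capture(name): name is "side" or "top" or "wrist"; returns a dict with "img" (420x560x3 uint8, red, green, blue), "camera_matrix" (3x3 intrinsics, pixels), "R" (3x3) and "t" (3): a world point X has camera coordinates R X + t. Camera axes: x right, y down, z forward; pixel columns grow to the right and rows downward; lengths in mm; the calibration is good to about 2 mm. The wrist camera is an equidistant fisheye: a pixel r from the principal point sees the ray r / f radians off the axis. A picture is of the moment at which its call begins. There is no depth.
- ctrl.finish_job(): hands the job in; it is judged then, once.
Trained networks look in a picture, given as the dict that the camera call returned (one of the last four; its "shot" number tells which), for a name from the list of things; names that differ only in an ending like _2 or _b are one class to them, and where a whole thing is asked for, a point or a joint stands for the part that bears it (a point fixed in the world has none). Each returns a list of dicts, best first, with "score" (0 to 1); they miss things now and then, are a little off and sometimes report something else, mostly with a low value. They report only what shows in the picture. A call takes as long as a camera call. They do not tell look-alikes from the thing itself.
- ctrl.boxes_of(query, picture): "extent" ([left, top, width, height] in pixels, round what is visible of it).
- ctrl.landmark_of(query, picture): "point" ([column, row] in pixels: a listed point, or the origin of a listed thing).
The state is a dict: "time_s": time; "joints": joint angles; "dq": joint speeds; "tau": joint torques, N m; "eef_pos": TCP position; "ee_rot": TCP orientation; "force": force on the tool from outside, world axes, zero at the start; "wrist_torque": the same for the moment, N m; "grip_width": opening from 0.0 (shut) to 1.0 (fully open); "grip_force": force on a finger pad.
Only numpy, scipy, OpenCV 4.12 (cv2) and the standard library are available. Lean on these libraries where they do the work, as an engineer would, in place of code of your own. Each camera call takes 0.05 s, during which the arm holds its last target. There are 200 camera calls.

## Task

Swing the folding crank handle on the bench clamp up until it stands upright, then crank it clockwise until the lock case is held firmly, but not crushed, between the sprung pad and the stop bolts: about 50 N. Fold the handle back down flat over its crank arm, let go, and leave the clamp tight and the other things on the bench where they are.

Things in the scene. Friction and masses are not known exactly. Their poses are not given: they have to be found in the camera images.
- clamp: bench clamp, bolted down; origin on the bench under the crank axis. Axes: x across the bed, y along the bed from the gear housing to the back stop, z up. Grey housing 110 x 110 mm, 62 mm high; steel bed 120 mm wide, 30 mm high, from y = 55 to 355 mm. The firm clamping meant here is 30 to 70 N on the lock case; over 95 N crushes it.
- hub (a point): point on the vertical crank axis, 107 mm above the bench, level with the axis of the folded handle. Nothing of the clamp stands higher than the crank arm except the handle and its pivot.
- hinge (a point): pivot of the folding handle at the outer end of the crank arm, 70 mm from the crank axis, 107 mm above the bench. The steel arm is 14 mm wide (narrower than the handle) and lies 85 to 95 mm above the bench; two cheeks, 24 mm apart over their backs, hold the level pivot pin, which is square to the arm. Axes: x outwards along the arm, z up.
- handle_end (a point): centre of the free end of the folding handle, 85 mm from the pivot. Black round grip, 20 mm in diameter, from 18 to 85 mm from the pivot, spinning freely about its own axis. Folded, it lies level above the arm, from the pivot inwards, ending 15 mm beyond the crank axis; swung out, it stands up, its end 192 mm above the bench.
- handle (a joint): angle of the folding handle, rad: 0 = folded flat over the arm, 1.571 = upright (both are stops). Its pivot has friction (0.09 N m), so it stays where it is left; it takes 1 to 2 N at its end. Pinched by pads that close along the pivot pin, the grip can turn between the pads as it is swung.
- crank (a joint): angle of the crank, rad, growing clockwise from above and driving the pad to the back stop, 6 mm per rad. At 0 the arm points along the clamp's +x. Stops at -0.3 and 9. Steady dry friction of 0.5 N m (7 N of push at the handle) keeps it where it is left, also under clamping load. Each 10 N of clamping adds 0.86 N of push: at 50 N, 4.3 N above free running.
- pad: sprung steel pressure pad 80 x 26 mm, 8 mm thick, in front of the driven jaw; origin in the jaw's front face, 1 mm above the bed; the pressing face lies 14 mm in front of it (clamp's +y). It gives 1 mm per 18 N of clamping force and sinks in 6.5 mm at most.
- lockcase: flat metal lock case 150 x 80 x 18 mm, loose on the bed between pad and stop bolts, to be clamped across its 80 mm; origin at the centre of its underside, x along its length. It slides easily; the pad pushes it up to the stop bolts.
- backstop: grey back stop 100 mm wide, 30 mm thick, 36 mm high, pinned to the bed; origin at the foot of the middle of its face, which looks at the pad. Two 16 mm steel stop bolts stand out of that face and meet the lock case; they are set differently each time, 3 to 11 mm proud (both alike).
- screwdriver: screwdriver lying on the bench, not to be disturbed; origin under its middle.
- tin: tin 66 mm in diameter, 55 mm high, not to be disturbed; origin under its centre.
- cylinder_lock: brass lock cylinder 62 mm long, 33 mm high, standing on its web, not to be disturbed; origin under its centre.
- screw_bin: open blue bin 90 x 120 x 45 mm, not to be disturbed; origin under its centre.
Things that resemble listed ones, but are neither listed nor needed, are in the scene too. Of the things like the lockcase, leave any that is brown or pink; of the rest the smaller one is meant.

How it is judged (in metres and radians):
On the way, in this order (a step that is already met when the one before it is completed fails the run):
1. the handle is swung out upright (value of joint handle above 1.4 rad), for 0.2 s.
2. with the handle out, the lock case is cranked firmly against the stop bolts (30 to 70 N) (contact force between pad and lockcase between 30 and 70 N and value of joint handle above 1.1 rad), for 0.3 s.
At the end, for the whole second after the job is handed in: the handle lies folded flat over its arm (within 0.12 rad), and the lock case is held at rest between pad and stop bolts with 30 to 70 N (contact force between pad and lockcase between 30 and 70 N and value of joint handle below 0.12 rad and linear speed of lockcase below 0.01 m/s); the robot touches nothing.
It fails at once if the lock case is crushed: more than 95 N between pad and case (contact force between pad and lockcase above 95 N).
It fails at once if a bystander is moved more than 20 mm (distance of any of screwdriver, tin, cylinder_lock, screw_bin from where it was at the start of the episode above 0.02 m).
It also fails if it takes over 72 s, if anything falls off the work surface, if the arm or the gripper's body presses on something with over 40 N, if the wrist force passes 120 N, or if a joint passes its speed limit or range.

## Working session

There is one attempt and no reset: what is moved stays moved. The work goes in short steps, Python scripts to look and compute and a tool call to move; the robot and the scene stay as the last step left them, time stands still between calls to the robot, and variables do not carry over. Pictures are saved under pics/ and viewed, at most 10 in all, crops included, and the job is handed in when it is done.

Besides the shell and the picture viewer there is one more tool, called after "Request:" by a JSON object that holds its "fn" and its "kwargs". send_rows: Moves the arm, as the interface text tells. Its arguments: {"type":"object","properties":{"targets":{"type":"array"},"squeeze":{"type":"number"}},"required":["targets"]}

```bash
mkdir -p pics; ls; cat > h.py <<'E'
import numpy as np, cv2
from rig import ctrl
from scipy.spatial.transform import Rotation as Ro
def save(p,n,crop=None,s=1):
    im=p["img"][:,:,::-1]
    if crop: x,y,w,h=crop; im=im[y:y+h,x:x+w]
    cv2.imwrite("pics/"+n, cv2.resize(im,None,fx=s,fy=s,interpolation=cv2.INTER_CUBIC))
def ray(p,px):
    K=np.array(p["camera_matrix"]);R=np.array(p["R"]);t=np.array(p["t"])
    d=np.linalg.inv(K)@[px[0],px[1],1]
    return -R.T@t, R.T@d
def onz(p,px,z):
    c,d=ray(p,px); return c+d*(z-c[2])/d[2]
def tri(p1,a,p2,b):
    c1,d1=ray(p1,a);c2,d2=ray(p2,b)
    s=np.linalg.lstsq(np.c_[d1,-d2],c2-c1,rcond=None)[0]
    x,y=c1+s[0]*d1,c2+s[1]*d2
    return (x+y)/2,np.linalg.norm(x-y)
def proj(p,X):
    K=np.array(p["camera_matrix"]);v=K@(np.array(p["R"])@X+np.array(p["t"])); return v[:2]/v[2]
E
python3 - <<'E'
from h import *
np.set_printoptions(precision=1,suppress=True)
T=ctrl.capture("top");S=ctrl.capture("side")
im=np.hstack([T["img"],S["img"]])
save(T,"t0.png");save(S,"s0.png")
for q in ["clamp","hub","hinge","handle_end","pad","lockcase","backstop","screwdriver","tin","cylinder_lock","screw_bin"]:
    for n,p in (("T",T),("S",S)):
        for r in ctrl.landmark_of(q,p)[:3]: print(q,n,np.array(r["point"]),round(r["score"],2), onz(p,r["point"],107 if q in("hub","hinge","handle_end") else 31 if q in ("pad","lockcase","backstop") else 0))
print(ctrl.sense())
E
```

```text
pics
clamp T [298.3 172.8] 0.72 [672.6  19.3   0. ]
clamp T [309.9 228. ] 0.62 [530.7  -6.6   0. ]
clamp S [269.  224.3] 0.66 [533.3  -1.4   0. ]
hub S [265.2 189.7] 0.67 [539.3  -9.7 107. ]
hinge T [336.9 202.3] 0.55 [567.5 -60.7 107. ]
hinge S [244.5 182.1] 0.71 [560.6 -74.8 107. ]
handle_end T [238.  214.6] 0.61 [540.4 162.3 107. ]
handle_end T [309.8 219.3] 0.57 [528.5   1.4 107. ]
handle_end T [341.6 161.1] 0.48 [665.5 -75.1 107. ]
handle_end S [272.5 186.9] 0.6 [515.3 -10.2 107. ]
pad T [269.5 222.2] 0.54 [539.1  92.1  31. ]
pad S [289.2 234.7] 0.85 [545.4 101.7  31. ]
lockcase T [112.2 192.2] 0.96 [615.9 472.6  31. ]
lockcase T [239.8 214.6] 0.9 [558.2 163.3  31. ]
lockcase T [107.6 307.1] 0.66 [342.1 464.6  31. ]
lockcase S [373.  220.3] 0.86 [327.2 181.6  31. ]
lockcase S [377.6 357. ] 0.76 [647.8 491.4  31. ]
lockcase S [301.1 249. ] 0.74 [558.2 164.3  31. ]
backstop T [213.2 216.7] 0.73 [553.5 226.9  31. ]
backstop T [223.9 152.9] 0.71 [715.1 203.9  31. ]
backstop S [315.1 263.4] 0.77 [566.3 225.   31. ]
backstop S [230.8 250.8] 0.42 [698.1  70.6  31. ]
screwdriver T [223.8 155. ] 0.68 [720.9 207.3   0. ]
screwdriver S [256.1 297.1] 0.56 [720.2 208.1   0. ]
tin T [341.6 160.8] 0.7 [703.7 -90.9   0. ]
tin S [195.4 227.5] 0.94 [ 701.6 -105.7    0. ]
cylinder_lock T [297.8 173.9] 0.68 [669.7  20.6   0. ]
cylinder_lock S [299.3 250.1] 0.53 [538.5 135.    0. ]
cylinder_lock S [231.  249.5] 0.52 [675.2  32.    0. ]
screw_bin S [231.4 184.6] 0.6 [ 500.7 -246.1    0. ]
{'time_s': 1.2, 'joints': array([-1.5,  0.3,  1.5,  0. ,  1.3, -0.2]), 'dq': array([-0., -0.,  0., -0.,  0., -0.]), 'tau': array([  0. , -41.2, -26. ,  -0. ,   0. ,  -0. ]), 'eef_pos': array([ 163.5, -498.9,  231.3]), 'ee_rot': array([-0. ,  1. ,  0.2,  0. ]), 'force': array([ 0.4, -0.2, -0.3]), 'wrist_torque': array([ 0.,  0., -0.]), 'grip_force': 0.0, 'grip_width': 0.9958772486725223}
```

View pics/t0.png

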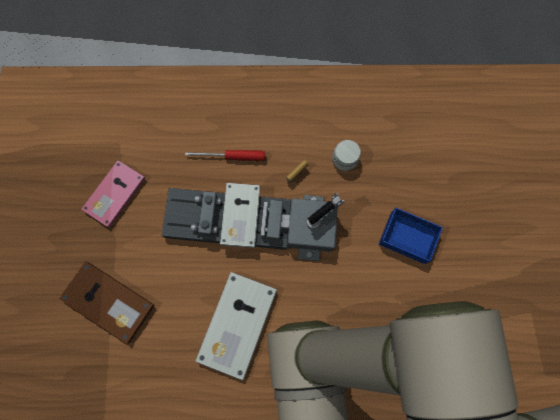

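View pics/s0.png

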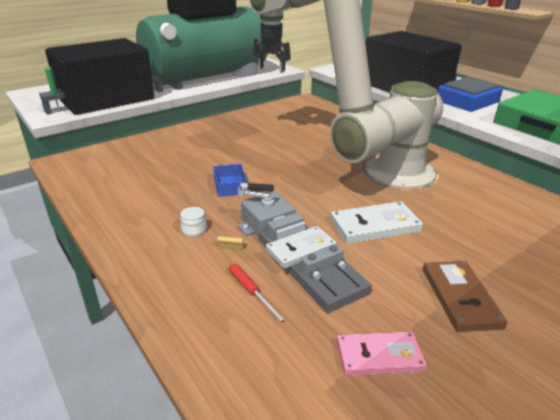

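The smaller non-brown, non-pink lock case is the white one in the clamp, at top (240,214) and side (301,249). The others are the large white one at top (237,326), the brown one at (107,303) and the pink one at (113,194). I'll confirm this with a crop while refining the handle position.

```bash
python3 - <<'E'
from h import *
np.set_printoptions(precision=1,suppress=True)
T=ctrl.capture("top");S=ctrl.capture("side")
a=cv2.resize(T["img"][140:280,150:360],None,fx=2.6,fy=2.6,interpolation=2)[:364]
b=cv2.resize(S["img"][160:310,170:380],None,fx=2.6,fy=2.6,interpolation=2)[:390]
save({"img":cv2.resize(np.vstack([a,b]),(420,580))},"c1.png") if 0 else None
c=np.vstack([cv2.resize(a,(420,280)),cv2.resize(b,(420,300))]); cv2.imwrite("pics/c1.png",c[:,:,::-1])
P={"hinge":((336.9,202.3),(244.5,182.1)),"end":((309.8,219.3),(272.5,186.9)),"pad":((269.5,222.2),(289.2,234.7)),"case":((239.8,214.6),(301.1,249)),"back":((213.2,216.7),(315.1,263.4)),"tin":((341.6,160.8),(195.4,227.5))}
for k,(u,v) in P.items(): print(k,*tri(T,u,S,v))
q=ctrl.sense()["ee_rot"];print(q,Ro.from_quat([*q[1:],q[0]]).as_matrix())
E
```

```text
hinge [567.1 -61.  114.8] 4.031474637474341
end [525.8   2.7 116.8] 1.4644369108337103
pad [539.8  93.   23.8] 2.374214776043825
case [558.1 163.6  30.6] 0.7763659193538655
back [558.4 224.   25.3] 10.228030412971668
tin [704.2 -92.2   7.4] 7.254470324485509
[-0.   1.   0.2 -0. ] [[ 1.   0.3 -0. ]
 [ 0.3 -1.   0. ]
 [-0.  -0.  -1. ]]
```

View pics/c1.png

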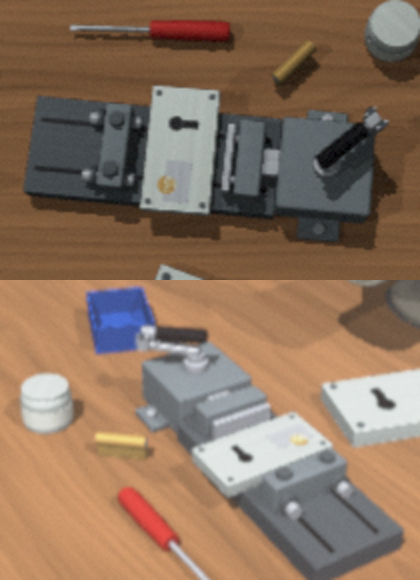

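```bash
cat >> h.py <<'E'
np.set_printoptions(precision=2,suppress=True)
def pose():
    s=ctrl.sense();q=s["ee_rot"];return s,np.array(s["eef_pos"]),Ro.from_quat([*q[1:],q[0]]).as_matrix()
def plan(target,ydeg=None):
    s,p,R=pose(); print("t",s["time_s"],"tcp",p,"F",s["force"],"j",s["joints"],"w",s["grip_width"])
    print("tool z",R[:,2],"y head",np.degrees(np.arctan2(R[1,1],R[0,1])),"tool delta",R.T@(np.array(target)-p))
E
python3 -c "
from h import *
plan([540,-40,300])"
```

```text
t 1.3 tcp [ 163.52 -498.9   231.29] F [-0.73 -0.07  0.55] j [-1.48  0.31  1.5  -0.    1.33 -0.22] w 1.0022234704399224
tool z [-0.  0. -1.] y head -71.85076428697245 tool delta [ 500.69 -318.8   -68.71]
```

Request:
{"fn": "send_rows", "kwargs": {"targets": [[-1, 0.05, -0.032, -0.007, 0, 0, 0], [-1, 0.05, -0.032, -0.007, 0, 0, 0], [-1, 0.05, -0.032, -0.007, 0, 0, 0], [-1, 0.05, -0.032, -0.007, 0, 0, 0], [-1, 0.05, -0.032, -0.007, 0, 0, 0], [-1, 0.05, -0.032, -0.007, 0, 0, 0], [-1, 0.05, -0.032, -0.007, 0, 0, 0], [-1, 0.05, -0.032, -0.007, 0, 0, 0], [-1, 0.05, -0.032, -0.007, 0, 0, 0], [-1, 0.05, -0.032, -0.007, 0, 0, 0]]}}

```text
time_s: 2.55
eef_pos: [540.0, -37.3, 301.7]
ee_rot: [0.0, 0.987, 0.158, 0.0]
force: [0.8, -1.2, 1.1]
grip_width: 0.997
grip_force: 0.0
```

Request:
{"fn": "send_rows", "kwargs": {"targets": [[-1, 0, 0, 0, 0, 0, -0.183], [-1, 0, 0, 0, 0, 0, -0.183], [-1, 0, 0, 0, 0, 0, -0.183], [-1, 0, 0, 0, 0, 0, -0.183], [-1, 0, 0, 0, 0, 0, -0.183], [-1, 0, 0, 0, 0, 0, -0.183], [-1, 0, 0, 0, 0, 0, -0.183], [-1, 0, 0, 0, 0, 0, -0.183], [-1, 0, 0, 0, 0, 0, -0.183], [-1, 0, 0, 0, 0, 0, -0.183]]}}

```text
time_s: 3.8
eef_pos: [539.0, -39.1, 301.3]
ee_rot: [0.0, 0.474, 0.88, 0.0]
force: [0.4, -0.0, -0.9]
grip_width: 1.003
grip_force: 0.0
```

```bash
cat >> h.py <<'E'
def wray(p,px):
    K=np.array(p["camera_matrix"]);R=np.array(p["R"]);t=np.array(p["t"])
    u=(px[0]-K[0,2])/K[0,0];v=(px[1]-K[1,2])/K[1,1];th=np.hypot(u,v)
    d=np.array([np.sin(th)*u/th,np.sin(th)*v/th,np.cos(th)]); return -R.T@t,R.T@d
def wonz(p,px,z):
    c,d=wray(p,px); return c+d*(z-c[2])/d[2]
E
python3 -c "
from h import *
W=ctrl.capture('wrist');save(W,'w1.png')
for q,z in (('hub',107),('hinge',107),('handle_end',107),('pad',31),('lockcase',30),('backstop',30),('clamp',0)):
    for r in ctrl.landmark_of(q,W)[:2]: print(q,np.array(r['point']),round(r['score'],2),wonz(W,r['point'],z))
plan([529,-2,200])"
```

```text
hub [295. 162.] 0.61 [532.16  -8.29 107.  ]
hinge [299.1 223.2] 0.81 [572.9  -61.06 107.  ]
handle_end [291.9 149.2] 0.7 [522.07   1.07 107.  ]
pad [345.6  93.1] 0.73 [543.1   95.75  31.  ]
pad [352.7 268.1] 0.38 [690.75 -92.23  31.  ]
lockcase [380.   59.4] 0.76 [555.04 161.15  30.  ]
lockcase [382.9 190.2] 0.53 [657.9   20.96  30.  ]
backstop [407.4  24.4] 0.56 [558.63 228.62  30.  ]
clamp [293.  151.6] 0.65 [531.84  -6.09   0.  ]
t 4.2 tcp [538.97 -39.05 301.29] F [ 1.14 -0.08 -0.28] j [-0.29  0.31  1.32  0.    1.51 -0.86] w 0.9998728997637462
tool z [-0.  0. -1.] y head 32.90329424721721 tool delta [ 36.52  11.75 101.29]
```

View pics/w1.png

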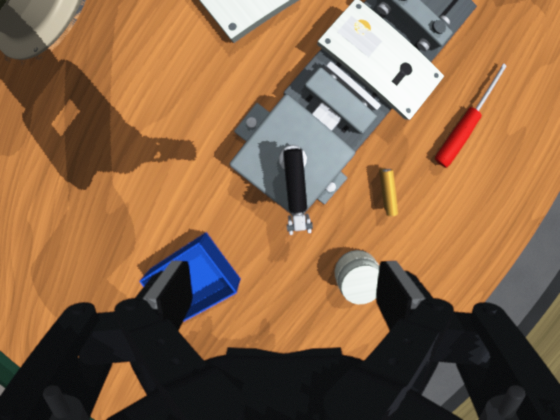

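The wrist view shows the black handle folded over the arm, from the hinge at (299,224) to its end at (292,149). The arm heads about -52°. I'll descend onto it with the fingers astride.

Request:
{"fn": "send_rows", "kwargs": {"targets": [[-1, 0.008, 0.0028, 0.02, 0, 0, 0], [-1, 0.008, 0.0028, 0.02, 0, 0, 0], [-1, 0.008, 0.0028, 0.02, 0, 0, 0], [-1, 0.008, 0.0028, 0.02, 0, 0, 0], [-1, 0, 0, 0, 0, 0, -0.09], [-1, 0, 0, 0.03, 0, 0, 0], [-1, 0, 0, 0.03, 0, 0, 0], [-1, 0, 0, 0.03, 0, 0, 0], [-1, 0, 0, 0.025, 0, 0, 0], [-1, 0, 0, 0.012, 0, 0, 0]]}}

```text
time_s: 5.45
eef_pos: [530.5, -6.0, 93.2]
ee_rot: [-0.001, 0.438, 0.899, -0.0]
force: [0.3, 1.0, 0.4]
grip_width: 1.0
grip_force: 0.0
```

```bash
python3 -c "
from h import *
W=ctrl.capture('wrist');save(W,'w2.png')
plan([531,-6,90])"
```

```text
t 5.5 tcp [530.23  -5.98  92.42] F [-0.54  0.65 -1.44] j [-0.23  0.48  1.65 -0.    1.02 -0.9 ] w 1.000738328406423
tool z [-0.  0. -1.] y head 38.11697000005239 tool delta [-0.5   0.6   2.41]
```

View pics/w2.png

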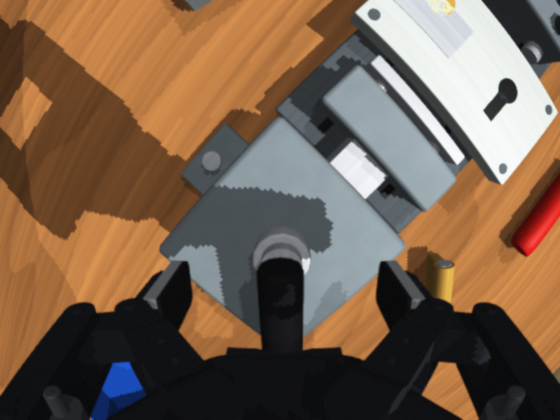

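The handle is centred between the fingers, with its end at (281,262), and is parallel to the pads. I'll close now.

Request:
{"fn": "send_rows", "kwargs": {"targets": [[1, 0, 0, 0.001, 0, 0, 0], [1, 0, 0, 0, 0, 0, 0], [1, 0, 0, 0, 0, 0, 0], [1, 0, 0, 0, 0, 0, 0], [1, 0, 0, 0, 0, 0, 0], [1, 0, 0, 0, 0, 0, 0], [1, 0, 0, 0, 0, 0, 0], [1, 0, 0, 0, 0, 0, 0], [1, 0, 0, 0, 0, 0, 0], [1, 0, 0, 0, 0, 0, 0]], "squeeze": 40}}

```text
time_s: 6.75
eef_pos: [530.5, -6.3, 93.3]
ee_rot: [-0.0, 0.437, 0.899, -0.0]
force: [-4.7, -2.6, 2.8]
grip_width: 0.218
grip_force: 39.0
```

```bash
python3 -c "
from h import *
W=ctrl.capture('wrist');
for r in ctrl.landmark_of('hinge',W)[:2]: print(r,wonz(W,r['point'],107))
plan([531,-6,90])"
```

```text
{'point': [432.0, 286.0], 'score': 0.36} [589.18  34.36 107.  ]
t 6.85 tcp [530.52  -6.35  93.28] F [-5.57 -2.11  1.74] j [-0.23  0.48  1.65 -0.    1.02 -0.9 ] w 0.2172335722193332
tool z [-0. -0. -1.] y head 38.1552386555675 tool delta [-0.02  0.6   3.28]
```

Request:
{"fn": "send_rows", "kwargs": {"targets": [[1, -0.0002, 0, -0.0055, 0, 0, 0], [1, -0.0006, 0, -0.0055, 0, 0, 0], [1, -0.0011, 0, -0.0054, 0, 0, 0], [1, -0.0015, 0, -0.0053, 0, 0, 0], [1, -0.0019, 0, -0.0052, 0, 0, 0], [1, -0.0023, 0, -0.005, 0, 0, 0], [1, -0.0027, 0, -0.0048, 0, 0, 0], [1, -0.003, 0, -0.0046, 0, 0, 0], [1, -0.0034, 0, -0.0043, 0, 0, 0], [1, -0.0037, 0, -0.004, 0, 0, 0]]}}

```text
time_s: 8.1
eef_pos: [543.1, -22.1, 142.7]
ee_rot: [-0.001, 0.437, 0.899, -0.0]
force: [-3.7, -3.7, -9.6]
grip_width: 0.216
grip_force: 39.5
```

```bash
python3 -c "
from h import *
S=ctrl.capture('side')
for q in('hinge','handle_end'): print(q,ctrl.landmark_of(q,S)[:1])
save(S,'s2.png',(180,130,140,105),4)
plan([574,-61,163])"
```

```text
hinge [{'point': [244.7, 185.3], 'score': 0.63}]
handle_end [{'point': [266.8, 168.9], 'score': 0.57}]
t 8.25 tcp [543.4  -22.39 143.03] F [-3.56 -4.25 -5.34] j [-0.26  0.44  1.56 -0.    1.14 -0.92] w 0.21901949374808605
tool z [-0. -0. -1.] y head 38.14884738940089 tool delta [-49.25   0.2  -19.98]
```

View pics/s2.png

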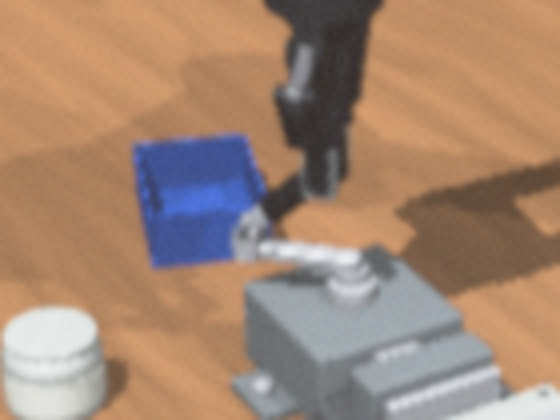

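The handle is swinging: it is at about 45°, from the hinge at (245,235) to the gripper at (320,185) in the crop. I'll continue the arc.

Request:
{"fn": "send_rows", "kwargs": {"targets": [[1, -0.004, 0, -0.0037, 0, 0, 0], [1, -0.0043, 0, -0.0034, 0, 0, 0], [1, -0.0046, 0, -0.003, 0, 0, 0], [1, -0.0048, 0, -0.0027, 0, 0, 0], [1, -0.005, 0, -0.0023, 0, 0, 0], [1, -0.0052, 0, -0.0019, 0, 0, 0], [1, -0.0053, 0, -0.0015, 0, 0, 0], [1, -0.0054, 0, -0.001, 0, 0, 0], [1, -0.0055, 0, -0.0006, 0, 0, 0], [1, -0.0055, 0, -0.0002, 0, 0, 0]]}}

```text
time_s: 9.5
eef_pos: [573.9, -60.6, 164.1]
ee_rot: [-0.001, 0.437, 0.899, 0.0]
force: [-6.3, 2.0, -0.5]
grip_width: 0.219
grip_force: 40.0
```

Request:
{"fn": "send_rows", "kwargs": {"targets": [[1, -0.001, 0, 0, 0, 0, 0], [1, -0.001, 0, 0, 0, 0, 0], [1, 0, 0, 0, 0, 0, 0], [1, 0, 0, 0, 0, 0, 0], [1, 0, 0, 0, 0, 0, 0], [1, 0, 0, 0, 0, 0, 0], [1, 0, 0, 0, 0, 0, 0], [1, 0, 0, 0, 0, 0, 0], [1, 0, 0, 0, 0, 0, 0], [1, 0, 0, 0, 0, 0, 0]]}}

```text
time_s: 10.75
eef_pos: [575.2, -62.1, 164.1]
ee_rot: [-0.0, 0.437, 0.899, 0.0]
force: [-7.6, 0.7, 1.0]
grip_width: 0.214
grip_force: 40.3
```

```bash
python3 -c "
from h import *
S=ctrl.capture('side');T=ctrl.capture('top')
for q in('hinge','handle_end'): print(q,ctrl.landmark_of(q,S)[:1],ctrl.landmark_of(q,T)[:1])
print(proj(S,[574,-61,107]),proj(S,[574,-61,192]))
save(S,'s3.png',(180,130,140,105),4)
plan([574,-61,163])"
```

```text
hinge [{'point': [242.6, 184.8], 'score': 0.78}] []
handle_end [{'point': [246.5, 158.5], 'score': 0.53}] [{'point': [240.2, 216.1], 'score': 0.45}]
[243.13 185.66] [242.04 156.51]
t 11.05 tcp [575.16 -62.09 164.1 ] F [-7.14  1.33  0.87] j [-0.31  0.49  1.43  0.    1.23 -0.98] w 0.21723736055389944
tool z [-0.  0. -1.] y head 38.181532680565155 tool delta [ 1.57 -0.24  1.1 ]
```

View pics/s3.png

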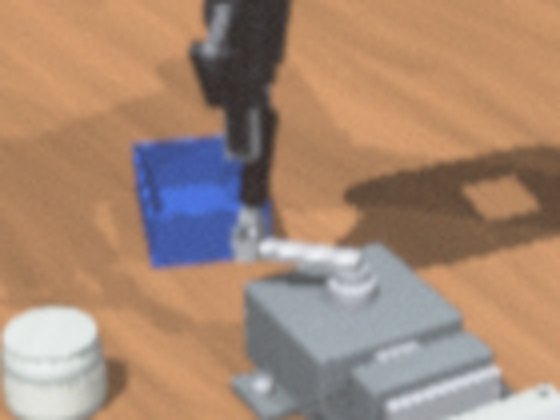

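Request:
{"fn": "send_rows", "kwargs": {"targets": [[1, -0.001, 0, 0, 0, 0, 0], [1, -0.001, 0, 0, 0, 0, 0], [1, -0.001, 0, 0, 0, 0, 0], [1, 0, 0, 0, 0, 0, 0], [1, 0, 0, 0, 0, 0, 0], [1, 0, 0, 0, 0, 0, 0], [1, 0, 0, 0, 0, 0, 0], [1, 0, 0, 0, 0, 0, 0], [1, 0, 0, 0, 0, 0, 0], [1, 0, 0, 0, 0, 0, 0]]}}

```text
time_s: 12.3
eef_pos: [576.8, -64.4, 164.2]
ee_rot: [-0.001, 0.437, 0.9, 0.0]
force: [-7.9, 0.6, 1.9]
grip_width: 0.218
grip_force: 40.3
```

Request:
{"fn": "send_rows", "kwargs": {"targets": [[1, -0.001, 0, 0, 0, 0, 0], [1, -0.001, 0, 0, 0, 0, 0], [1, -0.001, 0, 0, 0, 0, 0], [1, -0.001, 0, 0, 0, 0, 0], [1, 0, 0, 0, 0, 0, 0], [1, 0, 0, 0, 0, 0, 0], [1, 0, 0, 0, 0, 0, 0], [1, 0, 0, 0, 0, 0, 0], [1, 0, 0, 0, 0, 0, 0], [1, 0, 0, 0, 0, 0, 0]]}}

```text
time_s: 13.55
eef_pos: [579.5, -67.6, 164.0]
ee_rot: [-0.0, 0.437, 0.899, 0.0]
force: [-6.6, 1.1, -1.4]
grip_width: 0.218
grip_force: 39.4
```

```bash
python3 -c "
from h import *
S=ctrl.capture('side')
for q in('hinge','handle_end','hub'): print(q,ctrl.landmark_of(q,S)[:1])
plan([574,-61,163])"
```

```text
hinge [{'point': [245.0, 183.7], 'score': 0.78}]
handle_end [{'point': [243.6, 156.4], 'score': 0.61}]
hub [{'point': [265.2, 191.0], 'score': 0.64}]
t 13.75 tcp [579.52 -67.64 164.03] F [-6.8   1.86 -0.33] j [-0.32  0.5   1.41  0.    1.24 -0.98] w 0.21712906875789925
tool z [-0.  0. -1.] y head 38.18714861125468 tool delta [ 8.64 -0.23  1.04]
```

Request:
{"fn": "send_rows", "kwargs": {"targets": [[1, -0.001, 0, 0, 0, 0, 0], [1, -0.001, 0, 0, 0, 0, 0], [1, -0.001, 0, 0, 0, 0, 0], [1, -0.001, 0, 0, 0, 0, 0], [1, 0, 0, 0, 0, 0, 0], [1, 0, 0, 0, 0, 0, 0], [1, 0, 0, 0, 0, 0, 0], [1, 0, 0, 0, 0, 0, 0], [1, 0, 0, 0, 0, 0, 0], [1, 0, 0, 0, 0, 0, 0]]}}

```text
time_s: 15.0
eef_pos: [581.9, -70.8, 163.8]
ee_rot: [-0.001, 0.437, 0.9, 0.0]
force: [-7.8, 0.6, -1.4]
grip_width: 0.218
grip_force: 39.3
```

```bash
python3 -c "
from h import *
S=ctrl.capture('side')
for q in('hinge','handle_end','hub'): print(q,ctrl.landmark_of(q,S)[:1])
save(S,'s4.png',(200,130,80,80),7)
plan([574,-61,163])"
```

```text
hinge [{'point': [246.4, 184.6], 'score': 0.76}]
handle_end [{'point': [242.7, 158.7], 'score': 0.5}]
hub [{'point': [267.4, 188.7], 'score': 0.81}]
t 15.2 tcp [581.93 -70.81 163.78] F [-6.16 -0.1  -1.55] j [-0.32  0.5   1.4   0.    1.24 -0.99] w 0.21592851158354026
tool z [-0.  0. -1.] y head 38.18339601805221 tool delta [12.61 -0.17  0.79]
```

View pics/s4.png

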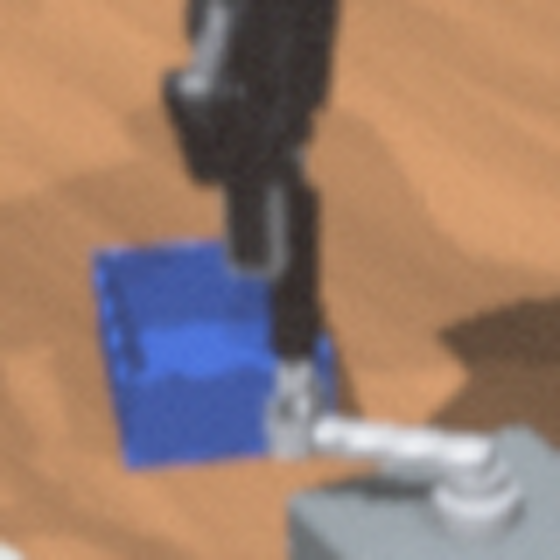

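The handle stands upright and the pads have slipped outward along it: the pad is at (250,220) and the handle at (297,300). I'll open and recentre.

Request:
{"fn": "send_rows", "kwargs": {"targets": [[-0.3, 0, 0, 0, 0, 0, 0], [-0.3, 0, 0, 0, 0, 0, 0], [-0.3, 0, 0, 0, 0, 0, 0], [-0.3, 0.002, 0, 0, 0, 0, 0], [-0.3, 0.002, 0, 0, 0, 0, 0], [-0.3, 0.002, 0, 0, 0, 0, 0], [-0.3, 0.001, 0, 0, 0, 0, 0], [-0.3, 0.001, 0, 0, 0, 0, 0], [-0.3, 0, 0, 0, 0, 0, 0], [-0.3, 0, 0, 0, 0, 0, 0]]}}

```text
time_s: 16.45
eef_pos: [577.3, -65.1, 163.2]
ee_rot: [0.0, 0.437, 0.899, 0.0]
force: [0.4, 0.4, -0.6]
grip_width: 0.648
grip_force: 0.0
```

```bash
python3 -c "
from h import *
S=ctrl.capture('side');T=ctrl.capture('top');W=ctrl.capture('wrist')
for q,z in(('hinge',107),('handle_end',192),('hub',107)):
  for n,p,f in (('S',S,onz),('T',T,onz),('W',W,wonz)):
    for r in ctrl.landmark_of(q,p)[:1]: print(q,n,np.array(r['point']),r['score'],f(p,r['point'],z))
a=cv2.resize(S['img'][130:210,200:280],(400,400),interpolation=2)
b=cv2.resize(W['img'][120:420,80:480],(533,400),interpolation=2)
cv2.imwrite('pics/m5.png',cv2.resize(np.hstack([a,b])[:,:,::-1],(793,340)))
plan([574,-61,163])"
```

```text
hinge S [242.5 186.5] 0.91 [577.75 -58.25 107.  ]
hinge T [224.4 153.9] 0.48 [684.55 195.05 107.  ]
hinge W [284.2 227. ] 0.68 [574.98 -62.38 107.  ]
handle_end S [242.7 156.5] 0.65 [572.61 -60.07 192.  ]
handle_end W [281.1 291.5] 0.71 [573.52 -62.75 192.  ]
hub S [268.2 187.3] 0.78 [525.68 -15.18 107.  ]
hub T [314.9 216.8] 0.58 [534.22 -10.13 107.  ]
hub W [280.7 118.6] 0.65 [531.02  -9.95 107.  ]
t 17.05 tcp [577.28 -65.08 163.2 ] F [ 0.02 -0.22 -0.48] j [-0.31  0.49  1.42 -0.    1.23 -0.98] w 0.6477556124816626
tool z [ 0. -0. -1.] y head 38.15886786416848 tool delta [ 5.24 -0.06  0.2 ]
```

View pics/m5.png

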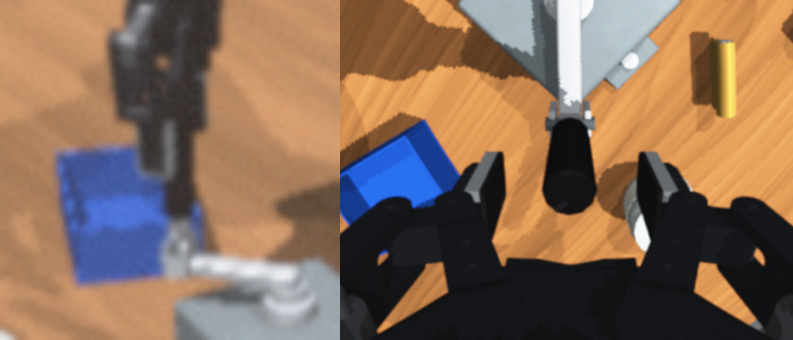

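Handle is upright at (574,-62). The wrist view shows it centred, with the arm along the tool x axis. I'll lower a little and grip again, harder.

Request:
{"fn": "send_rows", "kwargs": {"targets": [[-0.3, 0.0022, -0.0003, 0.005, 0, 0, 0], [-0.3, 0.0023, -0.0003, 0.007, 0, 0, 0], [1, 0, 0, 0, 0, 0, 0], [1, 0, 0, 0, 0, 0, 0], [1, 0, 0, 0, 0, 0, 0], [1, 0, 0, 0, 0, 0, 0], [1, 0, 0, 0, 0, 0, 0], [1, 0, 0, 0, 0, 0, 0], [1, 0, 0, 0, 0, 0, 0], [1, 0, 0, 0, 0, 0, 0]], "squeeze": 70}}

```text
time_s: 18.3
eef_pos: [574.1, -61.9, 151.3]
ee_rot: [0.0, 0.437, 0.899, 0.0]
force: [-2.1, 0.2, 4.1]
grip_width: 0.217
grip_force: 68.3
```

Request:
{"fn": "send_rows", "kwargs": {"targets": [[1, 0.0008, -0.0105, 0, 0, 0, 0.15], [1, 0.0008, -0.0105, 0, 0, 0, 0.15], [1, 0.0008, -0.0105, 0, 0, 0, 0.15], [1, 0.0008, -0.0105, 0, 0, 0, 0.15], [1, 0.0008, -0.0105, 0, 0, 0, 0.15], [1, 0.0008, -0.0105, 0, 0, 0, 0.15], [1, 0.0008, -0.0105, 0, 0, 0, 0.15], [1, 0.0008, -0.0105, 0, 0, 0, 0.15], [1, 0.0008, -0.0105, 0, 0, 0, 0.15], [1, 0.0008, -0.0105, 0, 0, 0, 0.15]]}}

```text
time_s: 19.55
eef_pos: [480.2, -54.1, 151.5]
ee_rot: [0.002, 0.934, 0.358, 0.003]
force: [10.6, -1.0, -4.0]
grip_width: 0.216
grip_force: 68.4
```

```bash
cat > st.py <<'E'
from h import *
H=np.array([531,-7.5])
def st():
    s,p,R=pose();v=p[:2]-H
    a=np.degrees(np.arctan2(v[1],v[0]));t=np.array([np.sin(np.radians(a)),-np.cos(np.radians(a))])
    F=np.array(s["force"])
    print("t %.2f tcp"%s["time_s"],p,"r %.1f heading %.1f yhead-90 %.1f"%(np.hypot(*v),a,np.degrees(np.arctan2(R[1,1],R[0,1]))-90),"Ft(resist) %.1f Fr %.1f Fz %.1f"%(-F[:2]@t,F[:2]@v/np.hypot(*v),F[2]),"j",s["joints"],"Mz",s["wrist_torque"])
E
python3 -c "
from st import *
st()
S=ctrl.capture('side');T=ctrl.capture('top')
st()
for q,z in(('hinge',107),('handle_end',192),('hub',107),('pad',31),('lockcase',30),('backstop',30)):
  for n,p in (('S',S),('T',T)):
    for r in ctrl.landmark_of(q,p)[:2]: print(q,n,np.array(r['point']),round(r['score'],2),onz(p,r['point'],z))
"
```

```text
t 19.55 tcp [480.23 -54.08 151.51] r 68.9 heading -137.5 yhead-90 -138.1 Ft(resist) 7.9 Fr -7.1 Fz -4.0 j [-0.36  0.3   1.74  0.    1.1   0.48] Mz [-0.07 -2.07  0.01]
t 19.65 tcp [479.53 -53.19 151.46] r 68.8 heading -138.4 yhead-90 -138.0 Ft(resist) 1.8 Fr -6.3 Fz -1.5 j [-0.35  0.3   1.74  0.    1.1   0.48] Mz [ 0.75 -1.11  0.04]
hinge S [272.4 173.4] 0.73 [471.47 -70.35 107.  ]
handle_end S [275.3 148.2] 0.59 [476.5  -51.02 192.  ]
handle_end S [299.5 249.2] 0.52 [697.1  319.46 192.  ]
hub S [267.6 190.5] 0.61 [536.61  -2.73 107.  ]
hub T [317.7 218.1] 0.96 [531.19 -16.33 107.  ]
pad S [289.7 234.7] 0.72 [544.35 102.42  31.  ]
lockcase S [458.9 296.4] 0.93 [391.54 485.46  30.  ]
lockcase S [379.2 358.2] 0.78 [646.74 494.48  30.  ]
lockcase T [108.4 304.7] 0.81 [347.62 463.44  30.  ]
lockcase T [239.3 217.1] 0.79 [552.33 164.5   30.  ]
backstop S [317.7 260.5] 0.88 [553.74 219.72  30.  ]
backstop S [255.6 295.2] 0.35 [735.14 228.75  30.  ]
backstop T [214.4 216.2] 0.83 [554.93 224.22  30.  ]
```

Request:
{"fn": "send_rows", "kwargs": {"targets": [[1, 0.0006, -0.0084, 0, 0, 0, 0.12], [1, 0.0006, -0.0084, 0, 0, 0, 0.12], [1, 0.0006, -0.0084, 0, 0, 0, 0.12], [1, 0.0006, -0.0084, 0, 0, 0, 0.12], [1, 0.0006, -0.0084, 0, 0, 0, 0.12], [1, 0.0006, -0.0084, 0, 0, 0, 0.12], [1, 0.0006, -0.0084, 0, 0, 0, 0.12], [1, 0.0006, -0.0084, 0, 0, 0, 0.12], [1, 0.0006, -0.0084, 0, 0, 0, 0.12], [1, 0.0006, -0.0084, 0, 0, 0, 0.12]]}}

```text
time_s: 21.5
eef_pos: [471.1, 22.8, 151.5]
ee_rot: [0.002, 0.973, -0.231, 0.004]
force: [10.3, -14.5, -7.1]
grip_width: 0.219
grip_force: 68.5
```

```bash
cat > gap.py <<'E'
from st import *
st()
T=ctrl.capture('top')
H0=np.array([531,-7.5,0]);h=np.radians(83.2);yv=np.array([np.cos(h),np.sin(h),0]);xv=np.array([yv[1],-yv[0],0])
# profile along the clamp bed: mean grey at several x offsets, z=45
g=cv2.cvtColor(T['img'],cv2.COLOR_RGB2GRAY).astype(np.float32)
ys=np.arange(85,250,2.0)
P=np.array([[proj(T,H0+yv*y+xv*x+np.array([0,0,45])) for y in ys] for x in (-20,-12,-6,6,12,20)],np.float32)
v=cv2.remap(g,P[...,0],P[...,1],cv2.INTER_LINEAR).mean(0)
print(' '.join('%d:%d'%a for a in zip(ys,v)))
E
python3 gap.py
```

```text
t 21.50 tcp [471.09  22.8  151.53] r 67.1 heading 153.2 yhead-90 -206.8 Ft(resist) 8.3 Fr -15.7 Fz -7.1 j [-0.2   0.28  1.77 -0.    1.09  1.84] Mz [-2.81 -2.08 -0.03]
85:129 87:129 89:129 91:129 93:129 95:129 97:128 99:123 101:104 103:80 105:64 107:65 109:73 111:87 113:98 115:102 117:101 119:90 121:65 123:48 125:62 127:104 129:141 131:153 133:156 135:157 137:163 139:168 141:168 143:169 145:170 147:170 149:172 151:174 153:175 155:174 157:172 159:168 161:165 163:165 165:166 167:167 169:166 171:165 173:166 175:167 177:168 179:168 181:169 183:169 185:168 187:168 189:170 191:173 193:174 195:173 197:173 199:172 201:172 203:172 205:172 207:173 209:174 211:169 213:149 215:100 217:66 219:50 221:38 223:28 225:26 227:25 229:25 231:24 233:31 235:50 237:74 239:92 241:97 243:96 245:94 247:93 249:92
```

Request:
{"fn": "send_rows", "kwargs": {"targets": [[1, 0.002, 0, 0, 0, 0, -0.18], [1, 0, 0, 0, 0, 0, -0.185], [1, 0, 0, 0, 0, 0, -0.185], [1, 0, 0, 0, 0, 0, -0.185], [1, 0, 0, 0, 0, 0, -0.185], [1, 0, 0, 0, 0, 0, -0.185], [1, 0, 0, 0, 0, 0, -0.185], [1, 0, 0, 0, 0, 0, -0.185], [1, 0, 0, 0, 0, 0, -0.185], [1, 0, 0, 0, 0, 0, -0.185]], "squeeze": 40}}

```text
time_s: 22.8
eef_pos: [470.7, 25.2, 151.4]
ee_rot: [-0.001, 0.769, 0.639, 0.001]
force: [-0.5, 7.4, 4.0]
grip_width: 0.215
grip_force: 69.7
```

Request:
{"fn": "send_rows", "kwargs": {"targets": [[1, 0, 0, 0, 0, 0, -0.185], [1, 0, 0, 0, 0, 0, -0.185], [1, 0, 0, 0, 0, 0, -0.185], [1, 0, 0, 0, 0, 0, -0.185], [1, 0, 0, 0, 0, 0, -0.185], [1, 0, 0, 0, 0, 0, -0.185], [1, 0, 0, 0, 0, 0, -0.185], [1, 0, 0, 0, 0, 0, 0], [1, 0, 0, 0, 0, 0, 0], [1, 0, 0, 0, 0, 0, 0]], "squeeze": 70}}

```text
time_s: 24.05
eef_pos: [468.9, 24.4, 151.2]
ee_rot: [-0.002, 0.23, 0.973, -0.0]
force: [-9.1, 1.4, 10.7]
grip_width: 0.212
grip_force: 70.5
```

```bash
python3 -c "
from st import *
st()
S=ctrl.capture('side')
for q in ('hinge','handle_end'): print(q,ctrl.landmark_of(q,S)[:1])
c=pose()[1]; print(proj(S,[c[0],c[1],107]),proj(S,[c[0],c[1],192]))"
```

```text
t 24.05 tcp [468.87  24.4  151.23] r 69.8 heading 152.8 yhead-90 -26.6 Ft(resist) 2.9 Fr 8.8 Fz 10.7 j [-0.2   0.28  1.77 -0.    1.1  -1.3 ] Mz [0.3  1.99 0.01]
hinge [{'point': [294.4, 184.0], 'score': 0.87}]
handle_end []
[294.6  187.02] [295.57 157.82]
```

Request:
{"fn": "send_rows", "kwargs": {"targets": [[0, 0, 0, 0, 0, 0, 0], [0, 0, 0, 0, 0, 0, 0], [0, 0, 0, 0, 0, 0, 0], [1, 0, 0, 0, 0, 0, 0], [1, 0, 0, 0, 0, 0, 0], [1, 0, 0, 0, 0, 0, 0], [1, 0, 0, 0, 0, 0, 0], [1, 0.002, 0, 0, 0, 0, 0], [1, 0.002, 0, 0, 0, 0, 0], [1, 0, 0, 0, 0, 0, 0]]}}

```text
time_s: 25.45
eef_pos: [469.2, 24.3, 151.5]
ee_rot: [0.004, 0.23, 0.973, -0.001]
force: [12.0, -9.2, -6.5]
grip_width: 0.221
grip_force: 68.5
```

```bash
python3 -c "
from st import *
st()
S=ctrl.capture('side')
for q in ('hinge','handle_end'): print(q,ctrl.landmark_of(q,S)[:1])
c=pose()[1]; print(proj(S,[c[0],c[1],107]),proj(S,[c[0],c[1],192]))"
```

```text
t 25.45 tcp [469.19  24.35 151.47] r 69.5 heading 152.7 yhead-90 -26.6 Ft(resist) 2.7 Fr -14.9 Fz -6.5 j [-0.2   0.27  1.78 -0.    1.09 -1.3 ] Mz [-1.82 -1.98  0.01]
hinge [{'point': [295.3, 183.5], 'score': 0.85}]
handle_end []
[294.49 187.05] [295.46 157.85]
```

Request:
{"fn": "send_rows", "kwargs": {"targets": [[1, -0.0006, 0.0084, 0, 0, 0, 0.12], [1, -0.0006, 0.0084, 0, 0, 0, 0.12], [1, -0.0006, 0.0084, 0, 0, 0, 0.12], [1, -0.0006, 0.0084, 0, 0, 0, 0.12], [1, -0.0006, 0.0084, 0, 0, 0, 0.12], [1, -0.0006, 0.0084, 0, 0, 0, 0.12], [1, -0.0006, 0.0084, 0, 0, 0, 0.12], [1, -0.0006, 0.0084, 0, 0, 0, 0.12], [1, -0.0006, 0.0084, 0, 0, 0, 0.12], [1, -0.0006, 0.0084, 0, 0, 0, 0.12]]}}

```text
time_s: 26.85
eef_pos: [536.1, 61.4, 151.2]
ee_rot: [0.001, 0.741, 0.672, -0.002]
force: [-8.1, -14.0, 7.1]
grip_width: 0.214
grip_force: 70.0
```

```bash
python3 gap.py
```

```text
t 26.85 tcp [536.06  61.38 151.24] r 69.1 heading 85.8 yhead-90 -95.6 Ft(resist) 7.0 Fr -14.6 Fz 7.1 j [-0.1   0.42  1.56 -0.    1.16 -0.  ] Mz [-2.61  1.59  0.03]
85:121 87:121 89:122 91:124 93:124 95:124 97:125 99:126 101:127 103:127 105:127 107:126 109:125 111:124 113:123 115:124 117:123 119:123 121:126 123:126 125:125 127:124 129:122 131:117 133:109 135:99 137:84 139:67 141:64 143:87 145:116 147:130 149:132 151:132 153:133 155:132 157:133 159:133 161:133 163:133 165:134 167:137 169:144 171:157 173:167 175:168 177:168 179:168 181:169 183:170 185:170 187:171 189:172 191:171 193:170 195:171 197:174 199:177 201:176 203:176 205:175 207:175 209:175 211:175 213:175 215:177 217:175 219:161 221:117 223:57 225:30 227:25 229:26 231:26 233:33 235:50 237:75 239:94 241:98 243:98 245:96 247:95 249:93
```

Request:
{"fn": "send_rows", "kwargs": {"targets": [[1, -0.0003, 0.0056, 0, 0, 0, 0.08], [1, -0.0003, 0.0056, 0, 0, 0, 0.08], [1, -0.0003, 0.0056, 0, 0, 0, 0.08], [1, -0.0003, 0.0056, 0, 0, 0, 0.08], [1, -0.0003, 0.0056, 0, 0, 0, 0.08], [1, -0.0003, 0.0056, 0, 0, 0, 0.08], [1, -0.0003, 0.0056, 0, 0, 0, 0.08], [1, -0.0003, 0.0056, 0, 0, 0, 0.08], [1, -0.0003, 0.0056, 0, 0, 0, 0.08], [1, -0.0003, 0.0056, 0, 0, 0, 0.08]]}}

```text
time_s: 28.15
eef_pos: [582.9, 38.5, 151.2]
ee_rot: [-0.002, 0.944, 0.331, -0.002]
force: [-10.1, 6.8, 9.9]
grip_width: 0.217
grip_force: 70.2
```

```bash
sed -i '$d' gap.py; cat >> gap.py <<'E'
k=np.argmax((v[:-1]>=100)&(v[1:]<100)&(ys[:-1]>200)); print("edge %.2f"%(ys[k]+2*(v[k]-100)/(v[k]-v[k+1])))
print(' '.join('%d:%d'%a for a in zip(ys,v) if a[0]>205))
E
python3 gap.py
```

```text
t 28.15 tcp [582.85  38.52 151.24] r 69.3 heading 41.6 yhead-90 -141.3 Ft(resist) 11.8 Fr -3.0 Fz 9.9 j [-0.14  0.51  1.42  0.    1.21  0.76] Mz [1.17 1.96 0.07]
edge 223.17
207:173 209:172 211:172 213:172 215:174 217:174 219:170 221:151 223:104 225:51 227:28 229:26 231:26 233:32 235:50 237:75 239:93 241:97 243:96 245:94 247:92 249:91
```

Compression by edge tracking is about 3.0 mm (~54 N). The rise in push is about 4 N (~47 N). I'll check with a small slow nudge.

Request:
{"fn": "send_rows", "kwargs": {"targets": [[1, 0, 0, 0, 0, 0, 0], [1, 0, 0, 0, 0, 0, 0], [1, 0, 0, 0, 0, 0, 0], [1, 0, 0, 0, 0, 0, 0], [1, 0, 0, 0, 0, 0, 0], [1, 0, 0, 0, 0, 0, 0], [1, 0, 0.0007, 0, 0, 0, 0.01], [1, 0, 0.0007, 0, 0, 0, 0.01], [1, 0, 0.0007, 0, 0, 0, 0.01], [1, 0, 0.0007, 0, 0, 0, 0.01]]}}

```text
time_s: 29.45
eef_pos: [584.5, 36.7, 151.3]
ee_rot: [-0.002, 0.95, 0.313, -0.001]
force: [-8.9, 6.7, 9.1]
grip_width: 0.218
grip_force: 70.3
```

```bash
python3 gap.py|head -2; python3 gap.py|head -2;  python3 gap.py|head -2; python3 -c "
from st import *
S=ctrl.capture('side')
for q in ('hinge','handle_end'): print(q,ctrl.landmark_of(q,S)[:1])
c=pose()[1]; print(proj(S,[c[0],c[1],107]),proj(S,[c[0],c[1],192]))"
```

```text
t 29.45 tcp [584.51  36.72 151.25] r 69.4 heading 39.6 yhead-90 -143.5 Ft(resist) 10.9 Fr -2.6 Fz 9.1 j [-0.14  0.52  1.41  0.    1.22  0.79] Mz [1.29 1.85 0.03]
edge 223.20
t 29.50 tcp [584.57  36.67 151.27] r 69.4 heading 39.5 yhead-90 -143.5 Ft(resist) 11.3 Fr -3.4 Fz 8.3 j [-0.14  0.52  1.41  0.    1.22  0.79] Mz [1.3  1.89 0.04]
edge 223.15
t 29.55 tcp [584.56  36.67 151.27] r 69.4 heading 39.5 yhead-90 -143.5 Ft(resist) 11.2 Fr -3.7 Fz 9.7 j [-0.14  0.52  1.41  0.    1.22  0.79] Mz [ 1.18  1.87 -0.  ]
edge 223.17
hinge [{'point': [262.2, 198.5], 'score': 0.78}]
handle_end [{'point': [261.6, 174.8], 'score': 0.77}]
[261.2  202.83] [260.82 172.47]
```

Request:
{"fn": "send_rows", "kwargs": {"targets": [[1, 0, -0.0005, 0, 0, 0, -0.05], [1, -0.0049, 0, 0.0002, 0, 0, 0], [1, -0.0049, 0, 0.0006, 0, 0, 0], [1, -0.0048, 0, 0.001, 0, 0, 0], [1, -0.0048, 0, 0.0013, 0, 0, 0], [1, -0.0046, 0, 0.0017, 0, 0, 0], [1, -0.0045, 0, 0.0021, 0, 0, 0], [1, -0.0043, 0, 0.0024, 0, 0, 0], [1, -0.0041, 0, 0.0028, 0, 0, 0], [1, -0.0039, 0, 0.0031, 0, 0, 0]], "squeeze": 40}}

```text
time_s: 31.0
eef_pos: [554.7, 11.3, 137.2]
ee_rot: [-0.001, 0.942, 0.337, 0.002]
force: [-1.4, 5.4, 7.4]
grip_width: 0.216
grip_force: 72.9
```

```bash
python3 -c "
from st import *
st()
S=ctrl.capture('side')
for q in ('hinge','handle_end'): print(q,ctrl.landmark_of(q,S)[:1])
print(proj(S,[585,36.5,107]),proj(S,[585-85*.707*.77,36.5-85*.707*.64,107+60]))"; python3 gap.py | head -2
```

```text
t 31.00 tcp [554.72  11.33 137.17] r 30.3 heading 38.4 yhead-90 -140.6 Ft(resist) 5.1 Fr 2.3 Fz 7.4 j [-0.19  0.46  1.54  0.    1.14  0.69] Mz [1.29 0.34 0.24]
hinge [{'point': [259.4, 201.8], 'score': 0.79}]
handle_end [{'point': [264.9, 170.4], 'score': 0.8}]
[261.02 202.86] [267.02 170.28]
t 31.15 tcp [554.36  10.89 136.73] r 29.7 heading 38.2 yhead-90 -140.6 Ft(resist) 5.9 Fr 0.9 Fz 8.6 j [-0.19  0.47  1.54  0.    1.14  0.69] Mz [1.41 0.4  0.33]
edge 223.17
```

Request:
{"fn": "send_rows", "kwargs": {"targets": [[1, -0.0036, 0, 0.0034, 0, 0, 0], [1, -0.0034, 0, 0.0036, 0, 0, 0], [1, -0.0031, 0, 0.0039, 0, 0, 0], [1, -0.0028, 0, 0.0041, 0, 0, 0], [1, -0.0024, 0, 0.0043, 0, 0, 0], [1, -0.0021, 0, 0.0045, 0, 0, 0], [1, -0.0017, 0, 0.0046, 0, 0, 0], [1, -0.0013, 0, 0.0048, 0, 0, 0], [1, -0.001, 0, 0.0049, 0, 0, 0], [1, -0.0006, 0, 0.0049, 0, 0, 0]]}}

```text
time_s: 32.45
eef_pos: [538.4, -3.0, 93.7]
ee_rot: [-0.001, 0.941, 0.337, 0.002]
force: [0.2, 6.4, 9.9]
grip_width: 0.218
grip_force: 69.9
```

Request:
{"fn": "send_rows", "kwargs": {"targets": [[1, -0.0002, 0, 0.003, 0, 0, 0], [1, 0, 0, 0.001, 0, 0, 0], [1, 0, 0, 0.001, 0, 0, 0], [1, 0, 0, 0, 0, 0, 0], [1, 0, 0, 0, 0, 0, 0], [1, 0, 0, 0, 0, 0, 0], [1, 0, 0, 0, 0, 0, 0], [1, 0, 0, 0, 0, 0, 0], [1, 0, 0, 0, 0, 0, 0], [1, 0, 0, 0, 0, 0, 0]]}}

```text
time_s: 33.7
eef_pos: [538.1, -3.3, 88.8]
ee_rot: [-0.0, 0.941, 0.337, 0.002]
force: [1.8, 7.1, 7.0]
grip_width: 0.214
grip_force: 69.0
```

```bash
python3 -c "
from st import *
st()
S=ctrl.capture('side')
for q in ('hinge','handle_end'): print(q,ctrl.landmark_of(q,S)[:1])
print(proj(S,[585,36.5,107]),proj(S,[585-85*.77,36.5-85*.64,107]))"; python3 gap.py | head -2
```

```text
t 33.70 tcp [538.13  -3.32  88.78] r 8.3 heading 30.4 yhead-90 -140.6 Ft(resist) 5.2 Fr 5.1 Fz 7.0 j [-0.23  0.49  1.64  0.    1.01  0.66] Mz [ 1.41 -0.5   0.6 ]
hinge [{'point': [261.9, 201.0], 'score': 0.5}]
handle_end [{'point': [266.9, 181.3], 'score': 0.7}]
[261.02 202.86] [269.49 186.19]
t 33.85 tcp [538.13  -3.28  88.79] r 8.3 heading 30.6 yhead-90 -140.6 Ft(resist) 5.5 Fr 5.4 Fz 6.7 j [-0.23  0.49  1.64  0.    1.01  0.66] Mz [ 1.45 -0.44  0.6 ]
edge 223.15
```

Request:
{"fn": "send_rows", "kwargs": {"targets": [[1, 0, 0, 0.002, 0, 0, 0], [1, 0, 0, 0.002, 0, 0, 0], [1, 0, 0, 0.002, 0, 0, 0], [1, 0, 0, 0.002, 0, 0, 0], [1, 0, 0, 0, 0, 0, 0], [1, 0, 0, 0, 0, 0, 0], [1, 0, 0, 0, 0, 0, 0], [1, 0, 0, 0, 0, 0, 0], [1, 0, 0, 0, 0, 0, 0], [1, 0, 0, 0, 0, 0, 0]]}}

```text
time_s: 35.15
eef_pos: [538.6, -3.4, 83.5]
ee_rot: [0.0, 0.941, 0.337, 0.003]
force: [-9.9, 8.5, 31.5]
grip_width: 0.217
grip_force: 84.2
```

```bash
python3 -c "
from st import *
st()
S=ctrl.capture('side')
for q in ('hinge','handle_end'): print(q,ctrl.landmark_of(q,S)[:1])"
```

```text
t 35.15 tcp [538.56  -3.44  83.52] r 8.6 heading 28.2 yhead-90 -140.6 Ft(resist) 12.2 Fr -4.7 Fz 31.5 j [-0.23  0.5   1.64  0.    1.    0.66] Mz [1.41 1.07 0.65]
hinge [{'point': [268.9, 225.0], 'score': 0.71}]
handle_end [{'point': [269.0, 183.7], 'score': 0.73}]
```

The downward push has risen to 31 N, so the handle is against its folded stop. I'll release and rise.

Request:
{"fn": "send_rows", "kwargs": {"targets": [[-0.4, 0, 0, 0, 0, 0, 0], [-0.4, 0, 0, 0, 0, 0, 0], [-0.4, 0, 0, 0, 0, 0, 0], [-0.4, 0, 0, 0, 0, 0, 0], [-0.4, 0, 0, 0, 0, 0, 0], [-0.4, 0, 0, -0.02, 0, 0, 0], [-0.4, 0, 0, -0.04, 0, 0, 0], [-0.4, 0, 0, -0.05, 0, 0, 0], [-0.4, 0, 0, -0.05, 0, 0, 0], [-0.4, 0, 0, -0.04, 0, 0, 0]]}}

```text
time_s: 36.55
eef_pos: [537.1, -4.9, 282.1]
ee_rot: [0.0, 0.942, 0.337, 0.001]
force: [0.5, 0.1, -0.9]
grip_width: 0.698
grip_force: 0.0
```

```bash
python3 -c "
from st import *
st()
S=ctrl.capture('side');W=ctrl.capture('wrist')
for q in ('hinge','handle_end','hub'):
  for r in ctrl.landmark_of(q,S)[:1]:print(q,'S',r)
  for r in ctrl.landmark_of(q,W)[:1]:print(q,'W',r,wonz(W,r['point'],107))
print(proj(S,[585,36.5,107]),proj(S,[585-85*.77,36.5-85*.64,107]))
a=cv2.resize(S['img'][150:230,215:325],(440,320),interpolation=2)
b=cv2.resize(W['img'][60:360,120:450],(352,320),interpolation=2)
cv2.imwrite('pics/m6.png',np.hstack([a,b])[:,:,::-1])
"; python3 gap.py
```

```text
t 36.55 tcp [537.09  -4.85 282.13] r 6.6 heading 23.5 yhead-90 -140.7 Ft(resist) -0.1 Fr 0.5 Fz -0.9 j [-0.23  0.31  1.37  0.    1.46  0.66] Mz [-0.07 -0.05 -0.03]
hinge W {'point': [276.3, 131.4], 'score': 0.81} [581.34  39.02 107.  ]
handle_end S {'point': [270.2, 181.9], 'score': 0.54}
handle_end W {'point': [285.0, 214.8], 'score': 0.57} [521.05 -21.65 107.  ]
hub S {'point': [269.5, 190.5], 'score': 0.62}
hub W {'point': [282.0, 198.5], 'score': 0.82} [532.42  -8.34 107.  ]
[261.02 202.86] [269.49 186.19]
t 36.95 tcp [536.75  -4.78 278.72] r 6.4 heading 25.3 yhead-90 -140.7 Ft(resist) 0.5 Fr -0.2 Fz -0.2 j [-0.23  0.31  1.38  0.    1.46  0.66] Mz [ 0.02 -0.01 -0.02]
edge 223.11
207:171 209:171 211:170 213:170 215:172 217:172 219:168 221:149 223:102 225:50 227:25 229:24 231:25 233:29 235:48 237:74 239:93 241:97 243:96 245:93 247:91 249:91
```

View pics/m6.png

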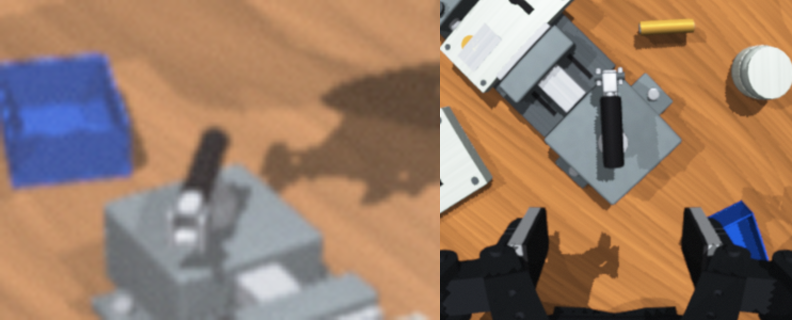

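In the picture the handle lies over the arm, with its hinge at crop (187,225), its end at (213,138), and the clamp tight. To be sure it is flat, I'll press it lightly from above with shut fingers.

Request:
{"fn": "send_rows", "kwargs": {"targets": [[1, 0, 0, 0.02, 0, 0, 0], [1, 0, 0, 0.03, 0, 0, 0], [1, 0, 0, 0.03, 0, 0, 0], [1, 0, 0, 0.03, 0, 0, 0], [1, 0, 0, 0.02, 0, 0, 0], [1, 0, 0, 0.01, 0, 0, 0], [1, 0, 0, 0.005, 0, 0, 0], [1, 0, 0, 0.005, 0, 0, 0], [1, 0, 0, 0.003, 0, 0, 0], [1, 0, 0, 0.003, 0, 0, 0]]}}

```text
time_s: 38.25
eef_pos: [537.2, -4.9, 124.1]
ee_rot: [0.0, 0.942, 0.337, 0.0]
force: [-0.1, 0.2, 0.0]
grip_width: -0.001
grip_force: 0.0
```

Request:
{"fn": "send_rows", "kwargs": {"targets": [[1, 0, 0, 0.001, 0, 0, 0], [1, 0, 0, 0.001, 0, 0, 0], [1, 0, 0, 0.001, 0, 0, 0], [1, 0, 0, 0, 0, 0, 0], [1, 0, 0, 0, 0, 0, 0], [1, 0, 0, 0, 0, 0, 0], [1, 0, 0, 0, 0, 0, 0], [1, 0, 0, 0, 0, 0, 0], [1, 0, 0, 0, 0, 0, 0], [1, 0, 0, 0, 0, 0, 0]]}}

```text
time_s: 39.5
eef_pos: [537.1, -4.8, 121.0]
ee_rot: [0.0, 0.942, 0.337, 0.0]
force: [-0.4, -1.1, -0.0]
grip_width: -0.004
grip_force: 0.3
```

No contact at 121 mm, and the flat handle's top is at 117 mm, so it is folded flat. I'll retreat and hand in.

Request:
{"fn": "send_rows", "kwargs": {"targets": [[1, 0, 0, -0.02, 0, 0, 0], [1, 0, 0, -0.03, 0, 0, 0], [1, 0, 0, -0.03, 0, 0, 0], [1, 0, 0, -0.03, 0, 0, 0], [1, 0, 0, -0.03, 0, 0, 0], [1, 0, 0, -0.02, 0, 0, 0], [1, 0, 0, 0, 0, 0, 0], [1, 0, 0, 0, 0, 0, 0], [1, 0, 0, 0, 0, 0, 0], [1, 0, 0, 0, 0, 0, 0]]}}

```text
time_s: 40.75
eef_pos: [537.0, -4.8, 280.4]
ee_rot: [-0.0, 0.942, 0.337, -0.0]
force: [-0.7, -0.3, 0.2]
grip_width: 0.001
grip_force: 0.0
```

```bash
python3 -c "
from rig import ctrl
print(ctrl.finish_job())"
```

```text
the job is handed in; nothing more can be done
None
```

The lock case is clamped at about 50 N by my estimate (40–59 N, from the crank push and the pad travel), the handle is folded flat and released, and the job was handed in at about 41 s; I saw no verdict and did not measure the bystanders afterwards.

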